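# Find the hidden button and open the cable box

## Task

The white cable box on the classroom counter is kept shut by a child-proof catch: an unmarked flush button, slightly sunk somewhere in the flat white rail along the front edge of its top, in a different place on every box. With your fingertips feel along the rail until you find the button, press it in so that the lid springs fully open, then take your hand away. Leave the things around the box standing where they are.

Things in the scene. Friction and masses are not known exactly. Their poses are not given: they have to be found in the camera images.
- cable_box: White cable box fixed to the counter, 340 wide (along its y), 210 deep (x), 80 high. Origin: centre of its underside; -x is its front (towards the robot), z up. Its level top has two flush parts: the rigid front rail (60 deep, 300 long, between two 20 wide end cheeks) and behind it the light grey lid (135 deep, 296 wide), hinged along the far (+x) edge.
- rail_middle (a point): Middle of the rail's upper surface, 70 in front of the box's centre, 80 above the counter. Axes as the box: the rail runs 150 either way along y, 30 either way along x. The button's centre is on the rail's centre line at one of five places: -120, -60, 0, 60 or 120 along y from here; which one is not reported. Elsewhere the rail is plain and does not give.
- catch_button (a joint): How far the button is in, in m: 0 at rest, 0.006 fully in; about 0.0035 frees the lid. It is a faintly darker 46 x 46 square with a 1.5 dark gap round it, sides along the rail, face 2.5 below the rail's surface at rest, 8.5 below fully in. Sprung: 2 N starts it, about 5 N sends it fully in; it comes back when let go.
- box_lid (a joint): Opening angle of the lid in rad: 0 shut (held by the catch at up to 0.02), 1.25 fully open. When freed its spring swings it up and away from the rail in about 1 s, with 2 N at its edge, and holds it open.
- lid_edge (a point): Middle of the lid's front (free) edge, upper surface; with the lid shut it lies 33 behind the rail's centre line (+x) at the rail's height.
- jar: Amber honey jar with a brass lid, 66 across, 90 high, loose, beside the box. Origin: centre of its underside.
- cups: Stack of clear plastic cups, 75 across, 121 high, loose, beside the box. Origin: centre of its underside.
- soap: Blue soap bottle with a white pump, 65 across, 147 high, loose, beside the box. Origin: centre of its underside.
- remote: Black remote control lying flat on the counter in front of the box, 160 x 46 x 18, loose. Origin: centre of its underside; x along its length.

How it is judged:
By the outcome, as a careful person would: the job done as asked, in the order asked, and still so for the second after the job is handed in, with the robot touching nothing.
It also fails if it takes over 38 s, if anything falls off the work surface, if the arm or the gripper's body presses on something with over 40 N, if the wrist force passes 120 N, or if a joint passes its speed limit or range.

## Robot

A 6-joint arm with a two-finger parallel gripper is mounted at the origin on the work surface. World frame = base frame: x ahead of the robot, y to its left, z up, the work surface at z = 0. Lengths are in m, angles in degrees, forces in N, time in s.
With the tool pointing down it reaches from about 0.4 to 0.825 m from the base axis. Payload 7 kg.
Tool frame: the origin (TCP) lies at the very end of the fingers, on their centre line; the grasp point (between the pads) lies 19 mm behind it (grasp_offset is the x of the grasp point in the tool frame, in m); x points along the fingers, y is the direction in which the jaws open and shut, and the axes are right-handed (so a half turn about x gives the same grasp; the last joint's range is limited). The gripper opens to 88 mm and grips with 3 to 60 N. Pads are 19 mm wide; open, the fingers measure 130 mm over their backs; the gripper's body (78 mm by 193 mm) begins 47 mm behind the grasp point.
Start: joints at [-58.551, 20.546, 0.682, 0, -70.136, -16.507], TCP at [0.174, -0.652, 0.227] pointing down, gripper open.
Joint ranges: [-176.03, 176.03], [-82.01, 121.73], [-58.28, 71.71], [-173.87, 95.51], [-174.79, -0.11], [-173.66, 173.66]. Speed limits (degrees/s): [136.94, 136.94, 172.46, 180, 180, 180].

## Interface

Orientations are given as [roll, pitch, yaw] about the fixed x, y, z axes, in that order (R = Rz(yaw) Ry(pitch) Rx(roll)).
In Python, from plant import get_obs, snapshot, close_job, grasp_offset gives the robot as it stands.
- The arm moves only by the tool carry_out, never from a script. Its argument "series" is a list that holds one entry, the list of rows, each a list of 6 numbers: the shift along the tool's x, y, z in mm, then the turn, a rotation vector about the tool's x, y, z in degrees. A call has 1 to 10 rows; each row is the pose to reach, as a shift and turn from the pose commanded when the call began, along the tool's axes at that moment; what a row does not reach only later rows make up. A row lasts 1/8 s, in which the tool goes at most 62.5 mm and 10.7 degrees, less where a joint would pass 70% of its speed; a pose out of reach is approached as far as the arm can. A call with a gripper value outside its range is refused whole. "hand" is the gripper's target within -1 to 1 (shut at 1, half-way at 0, fully open at -1), set as the call begins (left out, the last holds). The fingers move at their own pace and stop on an object; the grip force is fixed at half the most. Time passes only in rows, so rows that repeat a pose let the fingers close. It gives the time, the measured TCP pose, the force and the opening at its end, in the units of the state.
- get_obs(): the state, without advancing time (a new reading comes with each control period).
- snapshot(name): name is "scene" or "top" or "wrist"; returns a dict with "color" (480x640x3 uint8, red, green, blue), "fx", "fy", "cx", "cy" (pixels), "dist_coeffs" ([k1, k2, p1, p2, k3] as OpenCV has them; the pictures are not rectified), "eye" and "attitude" of the camera in the world. Camera axes: x right, y down, z forward; pixel columns grow to the right and rows downward; lengths in m; the calibration is good to about 2 mm. A picture is of the moment at which its call begins. There is no depth.
- close_job(): hands the job in, once; it reports no verdict.
The state is a dict: "clock": time; "joint_pos": joint angles; "qvel": joint speeds; "tau": joint torques, N m; "tool_pos": TCP position; "orientation": TCP orientation; "force": force on the tool from outside, world axes, zero at the start; "moment": the same for the moment, N m; "opening": finger opening in m.
Only numpy, scipy, OpenCV 4.12 (cv2) and the standard library are available. Lean on these libraries where they do the work, as an engineer would, in place of code of your own. Each camera call takes 0.05 s, during which the arm holds its last target.

## Working session

There is one attempt and no reset: what is moved stays moved. The work goes in short steps, Python scripts to look and compute and a tool call to move; the robot and the scene stay as the last step left them, time stands still between calls to the robot, and variables do not carry over. Pictures are saved under pics/ and viewed, and the job is handed in when it is done.

Besides the shell and the picture viewer there is one more tool, called after "Emit:" in YAML: its name, and indented under it one key for each argument. carry_out: Moves the arm, as the interface text tells. Its arguments: {"type":"object","properties":{"series":{"type":"array","items":{"type":"array","items":{"type":"array","items":{"type":"number"}}}},"hand":{"type":"number"}},"required":["series"]}

```bash
mkdir -p pics; ls; python3 - <<'E'
from plant import *
import cv2
print(get_obs(), grasp_offset)
for n in ("scene","top","wrist"):
    s=snapshot(n); cv2.imwrite(f"pics/{n}0.png",s["color"][:,:,::-1]); s.pop("color"); print(n,s)
E
```

```text
pics
{'clock': 0.0, 'joint_pos': array([-5.85515885e+01,  2.05928050e+01,  6.34794727e-01, -2.12305493e-02,
       -7.01355403e+01, -1.65080768e+01]), 'qvel': array([ 0.04340446, -0.05463786, -0.03423518,  0.06064811,  0.03912432,
       -0.00359828]), 'tau': array([-9.02587344e-04, -5.82722139e+01,  2.93054849e+01,  6.99767634e+00,
        6.89112276e-03, -1.49005054e-04]), 'tool_pos': array([ 0.173896  , -0.65171695,  0.22561149]), 'orientation': array([ 94.4667958 ,  89.90434349, 109.39990013]), 'force': array([ 0.11264369,  0.18710866, -0.47324059]), 'moment': array([-0.01618813,  0.02451223, -0.00581906]), 'opening': 0.08784518471469024} -0.0188
scene {'fx': 473.9494742964291, 'fy': 473.9494742964291, 'cx': 316.84970778482847, 'cy': 242.2451971212598, 'dist_coeffs': array([0.01889083, 0.        , 0.        , 0.        , 0.        ]), 'eye': array([ 1.17973667, -0.24249701,  0.66503825]), 'attitude': array([-132.82408066,   -0.94615423,   63.3431025 ])}
top {'fx': 503.34141338786355, 'fy': 503.34141338786355, 'cx': 314.0018892497509, 'cy': 247.31474046699742, 'dist_coeffs': array([-0.06111375,  0.        ,  0.        ,  0.        ,  0.        ]), 'eye': array([0.50124583, 0.036947  , 1.18725807]), 'attitude': array([-173.88321054,    0.91143488,  -88.33936764])}
wrist {'fx': 347.27227974153635, 'fy': 347.27227974153635, 'cx': 323.5245305836844, 'cy': 239.5799482717349, 'dist_coeffs': array([-0.02172734,  0.        ,  0.        ,  0.        ,  0.        ]), 'eye': array([ 0.09358867, -0.67330915,  0.38447778]), 'attitude': array([ 1.62074119e+02, -1.13452850e-01,  1.04937483e+02])}
```

View pics/top0.png

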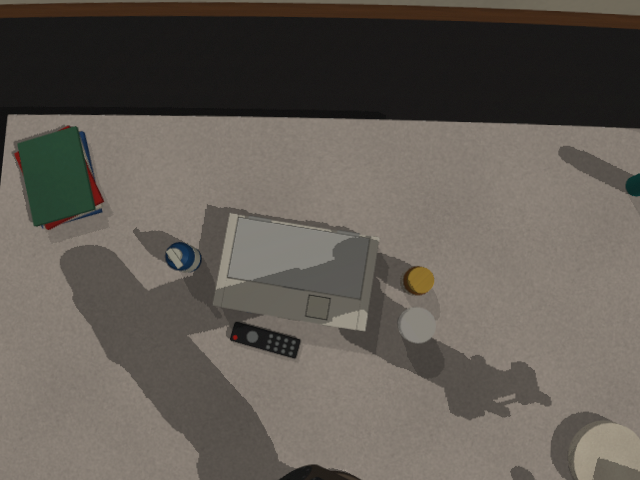

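View pics/scene0.png

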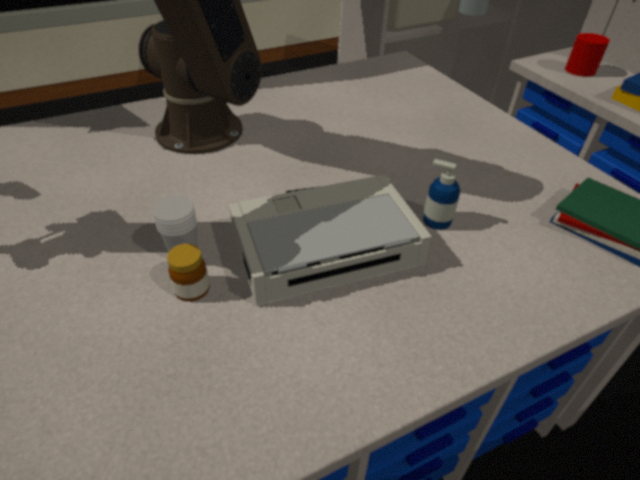

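View pics/wrist0.png

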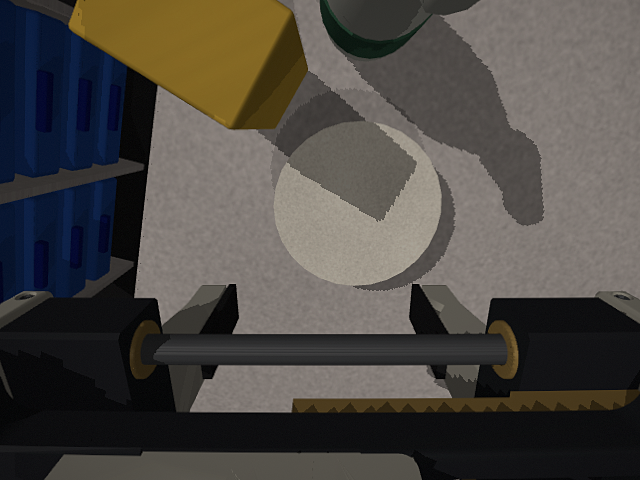

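```bash
cat > h.py <<'E'
import numpy as np, cv2
from scipy.spatial.transform import Rotation as R
def pix2w(s,uv,z):
    K=np.array([[s["fx"],0,s["cx"]],[0,s["fy"],s["cy"]],[0,0,1]])
    p=cv2.undistortPoints(np.array(uv,float).reshape(-1,1,2),K,s["dist_coeffs"]).reshape(-1,2)
    d=R.from_euler("xyz",s["attitude"],degrees=True).apply(np.c_[p,np.ones(len(p))])
    z=np.broadcast_to(z,len(p)); t=(z-s["eye"][2])/d[:,2]
    return s["eye"]+t[:,None]*d
def w2pix(s,P):
    K=np.array([[s["fx"],0,s["cx"]],[0,s["fy"],s["cy"]],[0,0,1]])
    Rm=R.from_euler("xyz",s["attitude"],degrees=True).as_matrix().T
    return cv2.projectPoints(np.array(P,float).reshape(-1,1,3),cv2.Rodrigues(Rm)[0],-Rm@s["eye"],K,s["dist_coeffs"])[0].reshape(-1,2)
E
python3 - <<'E'
import cv2
a=cv2.imread("pics/top0.png")[200:350,205:385]
a=cv2.convertScaleAbs(cv2.resize(a,None,fx=4,fy=4,interpolation=cv2.INTER_CUBIC),alpha=1.5)
cv2.imwrite("pics/top0c.png",a)
a=cv2.imread("pics/scene0.png")[165:315,220:440]
cv2.imwrite("pics/scene0c.png",cv2.convertScaleAbs(cv2.resize(a,None,fx=3.6,fy=3.6,interpolation=cv2.INTER_CUBIC),alpha=1.3))
E
```

```text
(no output)
```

View pics/top0c.png

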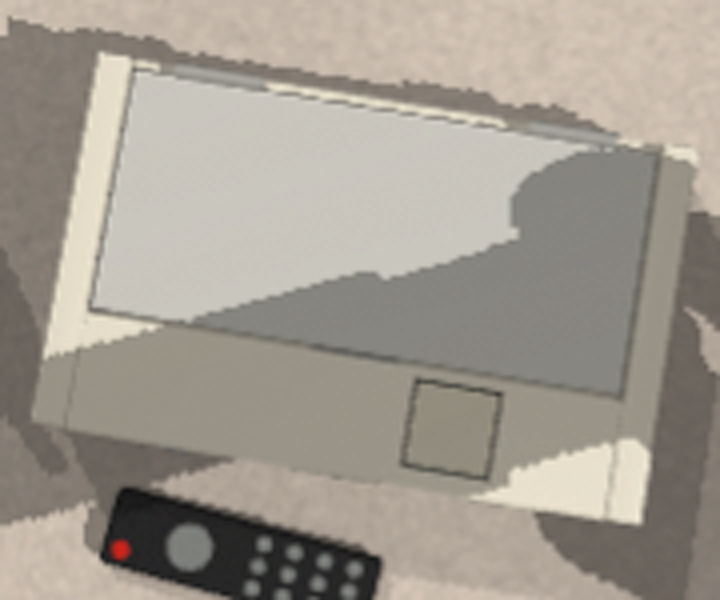

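View pics/scene0c.png

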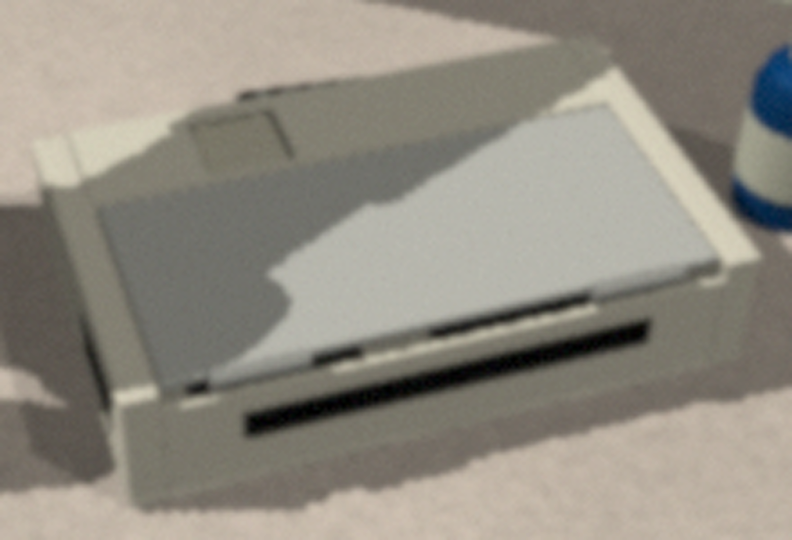

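```bash
python3 - <<'E'
from plant import *
from h import *
s=snapshot("top"); sc=snapshot("scene")
f=lambda c:(np.array(c,float)+.5)/4-.5+[205,200]
b=pix2w(s,f([(100,52),(697,155),(641,523),(32,420)]),.08)
u=pix2w(s,f([(417,379),(503,393),(491,479),(402,465)]),.0775)
print(b.round(4)); c=b.mean(0)
print("sides",[np.linalg.norm(b[i]-b[i-1]).round(4) for i in range(4)])
# fit rigid 340x210
m=np.array([[.105,.17],[.105,-.17],[-.105,-.17],[-.105,.17]])
H=m.T@(b[:,:2]-c[:2]); a=np.arctan2(H[0,1]-H[1,0],H[0,0]+H[1,1]); print("centre",c,"yaw",np.degrees(a))
Rz=np.array([[np.cos(a),-np.sin(a)],[np.sin(a),np.cos(a)]])
print("resid",(b[:,:2]-c[:2]-m@Rz.T).round(4).tolist())
print("button",u.mean(0),"sides",[np.linalg.norm(u[i]-u[i-1]).round(4) for i in range(4)])
print("button in box",(u.mean(0)[:2]-c[:2])@Rz)
bt=c[:2]+Rz@[-.07,-.06]; print("nominal", bt)
g=lambda c:(np.array(c,float)+.5)/3.6-.5+[220,165]
print("scene button",pix2w(sc,g([(190,122),(272,111),(293,160),(208,172)]),.0775).mean(0))
# objects
print("jar top",pix2w(s,[(420,281)],.09),"cups",pix2w(s,[(417,325)],.121),"soap",pix2w(s,[(180,257)],.147))
print("remote",pix2w(s,[(235,323),(300,341),(296,357),(231,341)],.018))
o=get_obs(); print(R.from_euler("xyz",o["orientation"],degrees=True).as_matrix().round(3),o["clock"])
E
```

```text
[[ 0.6923  0.2492  0.08  ]
 [ 0.6432 -0.0851  0.08  ]
 [ 0.4407 -0.0579  0.08  ]
 [ 0.4865  0.2773  0.08  ]]
sides [np.float64(0.2077), np.float64(0.3379), np.float64(0.2043), np.float64(0.3384)]
centre [0.56567956 0.09587827 0.08      ] yaw -7.971351520998516
resid [[-0.0009, -0.0005], [-0.0029, 0.002], [0.0026, -0.0], [0.0012, -0.0015]]
button [0.48868256 0.04562336 0.0775    ] sides [np.float64(0.0476), np.float64(0.0478), np.float64(0.0473), np.float64(0.0493)]
button in box [-0.06928377 -0.06044711]
nominal [0.48803526 0.04616547]
scene button [0.49027708 0.04675525 0.0775    ]
jar top [[ 0.55088852 -0.17496007  0.09      ]] cups [[ 0.45705719 -0.16353978  0.121     ]] soap [[0.58418925 0.33647252 0.147     ]]
remote [[0.44509062 0.23666915 0.018     ]
 [0.40878024 0.08505268 0.018     ]
 [0.3721985  0.09308471 0.018     ]
 [0.40362057 0.24418866 0.018     ]]
[[-0.    -0.258  0.966]
 [ 0.001  0.966  0.258]
 [-1.     0.001 -0.   ]] 0.25
```

The top picture shows the box at about yaw -8°. A faint 47 mm square with a dark outline lies at about (318,307) px, which is -60 along the rail. The scene picture agrees to within 2 mm. I'll go there with the fingers shut and tilted about 15°, so that only one fingertip corner enters the button.

```bash
cat >> h.py <<'E'
yaw=np.radians(-8.0); c0=np.array([.5657,.0959])
Rz=np.array([[np.cos(yaw),-np.sin(yaw)],[np.sin(yaw),np.cos(yaw)]])
def goal(y,z,tilt=15,x=-.07):
    """TCP pose: box-frame y, world z, body leaning to +y by tilt"""
    p=np.r_[c0+Rz@[x,y],z]; t=np.radians(tilt)
    tx=np.array([0,-np.sin(t),-np.cos(t)]); ty=np.array([0,np.cos(t),-np.sin(t)])
    M=np.c_[tx,ty,np.cross(tx,ty)]
    G=np.eye(3); G[:2,:2]=Rz
    return p,R.from_matrix(G@M)
def delta(p0,R0,p,Rg): return (R0.inv().apply(p-p0)*1000).round(1),(R0.inv()*Rg).as_rotvec(degrees=True).round(2)
E
python3 - <<'E'
from plant import *
from h import *
o=get_obs(); p0=o["tool_pos"]; R0=R.from_euler("xyz",o["orientation"],degrees=True)
print(delta(p0,R0,*goal(-.066,.22)));print(delta(p0,R0,*goal(-.066,.11)));
p,Rg=goal(-.066,.11); print(p,(Rg.inv().apply([0,0,-10])),Rg.as_matrix().round(3),Rg.as_euler("xyz",degrees=True))
E
```

```text
(array([  6.5, 588.1, 481.1]), array([ 22.81,   2.99, -14.84]))
(array([116.5, 588. , 481.1]), array([ 22.81,   2.99, -14.84]))
[0.48719581 0.04028442 0.11      ] [9.65925826 2.58819045 0.        ] [[-0.036  0.134  0.99 ]
 [-0.256  0.957 -0.139]
 [-0.966 -0.259  0.   ]] [-90.  75. -98.]
```

Emit:
carry_out:
  hand: 1
  series:
    - [[0,45,37,2,0,-1],[0,90,74,4,0.5,-2],[0,135,111,6,1,-3],[0,180,148,8,1.2,-5],[0,225,185,10,1.4,-7],[0,270,222,13,1.8,-9],[0,315,259,16,2.2,-11],[0,360,296,19,2.5,-12],[0,405,333,21,2.8,-14],[0,450,370,22.8,3,-14.8]]

```text
clock: 1.5
tool_pos: [0.4158, -0.1199, 0.227]
orientation: [-89.6, 75.0, -97.6]
force: [1.3, -0.2, 0.8]
opening: 0.0004
```

```bash
python3 - <<'E'
from plant import *
from h import *
o=get_obs(); p0=o["tool_pos"]; R0=R.from_euler("xyz",o["orientation"],degrees=True)
print(o["clock"],p0,o["orientation"],o["opening"],o["joint_pos"].round(1),o["force"])
print(delta(p0,R0,*goal(-.066,.22)));print(delta(p0,R0,*goal(-.066,.10)))
E
```

```text
1.5 [ 0.41583976 -0.11989977  0.22700619] [-89.61934222  74.98080934 -97.61729748] 0.00043040943236398937 [  22.6   -2.9  -35.1   14.2  -66.1 -127.3] [ 1.29781619 -0.23216583  0.7906628 ]
(array([-36.8, 164.6,  48.4]), array([-0.01,  0.1 ,  0.02]))
(array([ 79.1, 195.7,  48.2]), array([-0.01,  0.1 ,  0.02]))
```

Emit:
carry_out:
  series:
    - [[-11,50,14,0,0,0],[-22,100,29,0,0,0],[-32,145,42,0,0,0],[-37,165,48,0,0,0],[0,175,48,0,0,0],[40,185,48,0,0,0],[70,193,48,0,0,0],[79,196,48,0,0,0],[79,196,48,0,0,0],[79,196,48,0,0,0]]

```text
clock: 2.75
tool_pos: [0.4873, 0.039, 0.1007]
orientation: [-89.6, 75.1, -97.6]
force: [-0.4, 0.6, 0.0]
opening: 0.0008
```

```bash
python3 - <<'E'
from plant import *
from h import *
for n in ("scene","top","wrist"):
    s=snapshot(n); a=s["color"][:,:,::-1]
    if n=="scene":a=cv2.resize(a[120:320,180:440],None,fx=3,fy=3,interpolation=2)
    if n=="top":a=cv2.resize(a[200:380,190:430],None,fx=3,fy=3,interpolation=2)
    cv2.imwrite(f"pics/{n}1.png",a)
o=get_obs(); p0=o["tool_pos"]; R0=R.from_euler("xyz",o["orientation"],degrees=True)
print(o["clock"],p0,o["orientation"],o["joint_pos"].round(1),o["force"])
for z in(.09,.083,.08,.075):print(delta(p0,R0,*goal(-.066,z)))
E
```

```text
2.9 [0.48701737 0.03890143 0.10047875] [-89.66871679  75.07158116 -97.66755509] [  36.3   13.7  -34.8   13.5  -52.8 -143.5] [ 0.64694782 -1.13326016 -0.26076777]
(array([ 9.8,  4. , -0. ]), array([-0.01,  0.09, -0.07]))
(array([16.5,  5.8, -0. ]), array([-0.01,  0.09, -0.07]))
(array([19.4,  6.6, -0. ]), array([-0.01,  0.09, -0.07]))
(array([24.3,  7.9, -0.1]), array([-0.01,  0.09, -0.07]))
```

View pics/scene1.png

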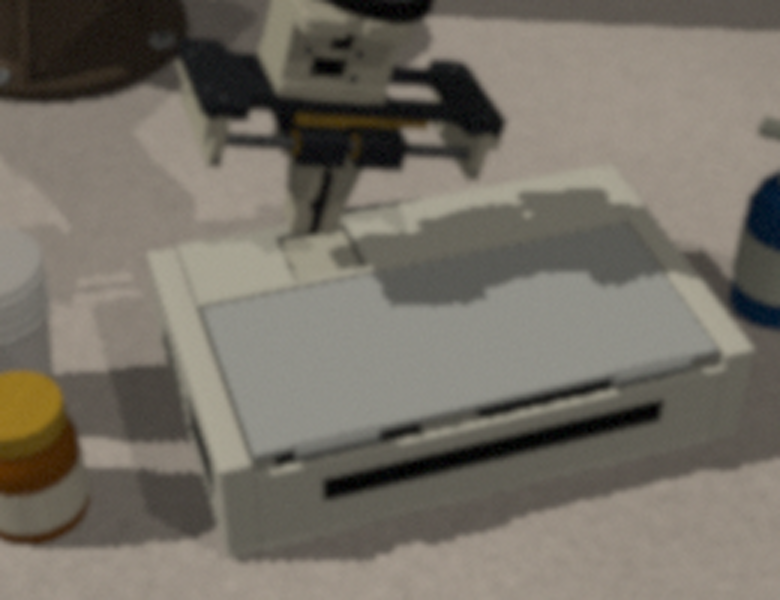

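View pics/wrist1.png

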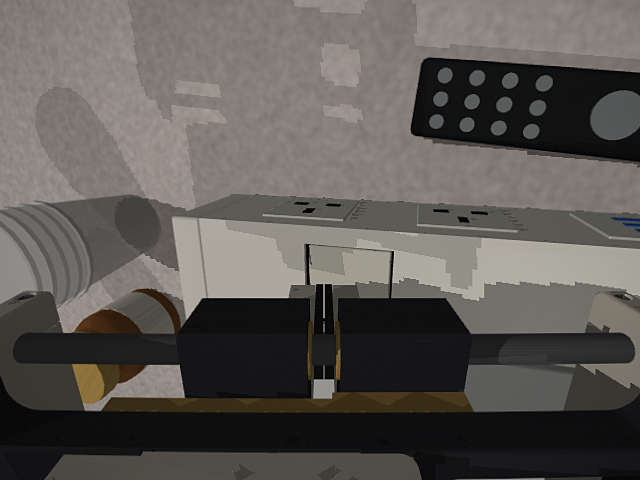

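View pics/top1.png

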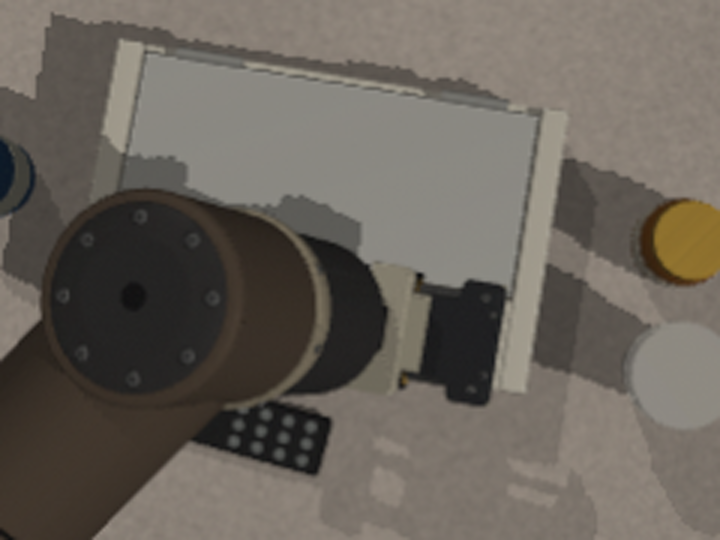

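Emit:
carry_out:
  series:
    - [[5,3,0,0,0,0],[10,4,0,0,0,0],[13,5,0,0,0,0],[16.5,6,0,0,0,0],[16.5,6,0,0,0,0]]

```text
clock: 3.52
tool_pos: [0.4865, 0.04, 0.0817]
orientation: [-90.1, 75.0, -98.1]
force: [0.4, -0.3, 0.5]
opening: 0.0006
```

Emit:
carry_out:
  series:
    - [[2,0.5,0,0,0,0],[3,0.8,0,0,0,0],[3,0.8,0,0,0,0]]

```text
clock: 3.9
tool_pos: [0.4869, 0.0402, 0.0791]
orientation: [-89.9, 75.0, -97.9]
force: [0.8, 0.5, 3.2]
opening: 0.0007
```

Emit:
carry_out:
  series:
    - [[1,0.3,0,0,0,0],[2,0.5,0,0,0,0],[2,0.5,0,0,0,0]]

```text
clock: 4.28
tool_pos: [0.4866, 0.04, 0.0768]
orientation: [-90.0, 75.0, -98.0]
force: [-1.5, 0.4, 3.3]
opening: 0.0005
```

It gives by more than 2 mm at about 3 N, so this is the button. I'll keep pressing.

Emit:
carry_out:
  series:
    - [[1,0.3,0,0,0,0],[2,0.5,0,0,0,0],[2.5,0.7,0,0,0,0],[2.5,0.7,0,0,0,0]]

```text
clock: 4.78
tool_pos: [0.4867, 0.04, 0.0744]
orientation: [-90.0, 75.0, -98.0]
force: [-2.1, 0.7, 5.3]
opening: 0.0003
```

```bash
python3 - <<'E'
from plant import *
from h import *
s=snapshot("scene"); a=s["color"][:,:,::-1]
cv2.imwrite("pics/scene2.png",a); print(get_obs()["force"],get_obs()["tool_pos"])
E
```

```text
[-2.46383351  0.12821605  5.53026572] [0.48665247 0.04004053 0.07435851]
```

View pics/scene2.png

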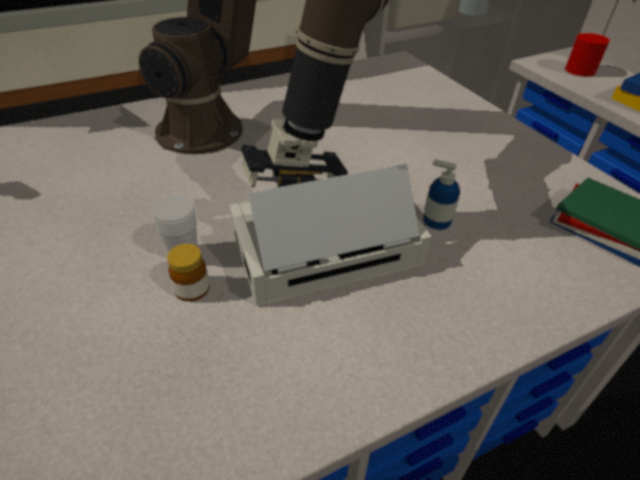

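The lid is swinging up. I'll hold briefly, then retreat upward and back towards the robot.

Emit:
carry_out:
  series:
    - [[-4,0,0,0,0,0],[-15,0,-2,0,0,0],[-35,0,-10,0,0,0],[-60,0,-25,0,0,0],[-90,0,-35,0,0,0],[-120,0,-40,0,0,0],[-150,0,-40,0,0,0],[-150,0,-40,0,0,0],[-150,0,-40,0,0,0],[-150,0,-40,0,0,0]]

```text
clock: 6.08
tool_pos: [0.452, 0.0837, 0.2185]
orientation: [-90.2, 74.9, -98.2]
force: [0.1, -0.5, 0.6]
opening: 0.0001
```

```bash
python3 - <<'E'
from plant import *
from h import *
for n in("scene","top"):
    s=snapshot(n); cv2.imwrite(f"pics/{n}3.png",s["color"][:,:,::-1])
    if n=="scene":
        for ang in(1.0,1.15,1.25):
            x=.098-.135*np.cos(ang); z=.08+.135*np.sin(ang)
            print(ang,w2pix(s,[np.r_[c0+Rz@[x,y],z] for y in(-.148,.148)]).round(0).tolist())
o=get_obs();print(o["force"],o["tool_pos"],o["clock"])
E
```

```text
1.0 [[248.0, 192.0], [410.0, 162.0]]
1.15 [[250.0, 193.0], [415.0, 163.0]]
1.25 [[252.0, 195.0], [419.0, 164.0]]
[ 0.73702245 -0.44388937 -0.06986907] [0.45216999 0.08377062 0.21857059] 6.175
```

View pics/scene3.png

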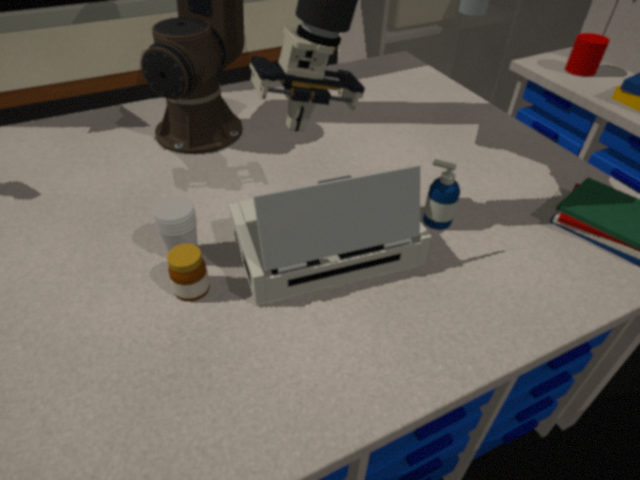

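View pics/top3.png

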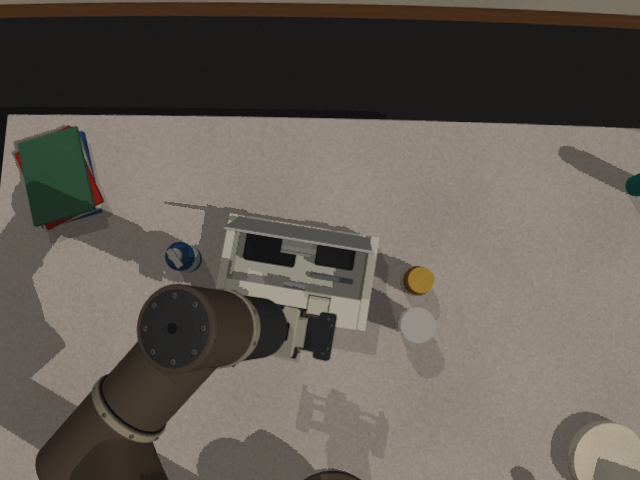

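The lid stands open, with its edge at about (257,193)–(418,168) px; 1.25 rad predicts (252,195)–(419,164). The jar, cups and soap haven't moved. I'll raise the arm further and check again, because it hides the remote.

Emit:
carry_out:
  series:
    - [[-40,-50,0,0,0,0],[-50,-100,0,0,0,0],[-50,-150,0,0,0,0],[-50,-200,0,0,0,0],[-50,-250,0,0,0,0],[-50,-290,0,0,0,0],[-50,-290,0,0,0,0],[-50,-290,0,0,0,0]]

```text
clock: 7.18
tool_pos: [0.4151, -0.1805, 0.342]
orientation: [-90.1, 75.0, -98.2]
force: [-0.1, 0.5, -0.6]
opening: 0.0004
```

```bash
python3 - <<'E'
from plant import *
from h import *
a=[]
for n in("scene","top"):
    s=snapshot(n); a.append(s["color"][:,:,::-1])
cv2.imwrite("pics/both4.png",cv2.resize(np.hstack([a[0][120:330,130:470],a[1][190:400,150:450]]),None,fx=1.25,fy=1.25))
d=cv2.absdiff(a[0],cv2.imread("pics/scene3.png"))[160:310,150:470].max(2); print((d>40).sum())
o=get_obs();print(o["force"],o["tool_pos"],o["clock"],abs(o["qvel"]).max())
E
```

```text
716
[-0.1423879   0.5383241  -0.04824582] [ 0.415394   -0.17992996  0.3420239 ] 7.275 0.4491746987796414
```

View pics/both4.png

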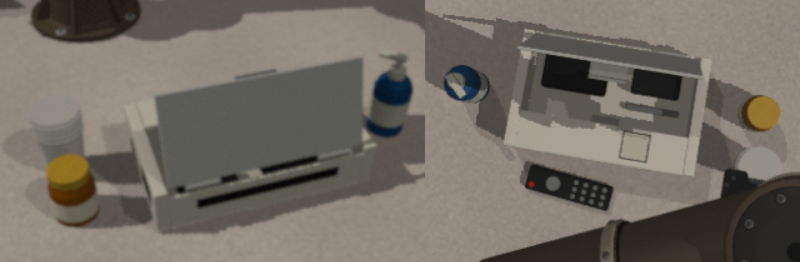

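```bash
python3 -c "
from plant import *
print(close_job())"
```

```text
the job is handed in; nothing more can be done
None
```

The button is found and pressed, the lid is open, and the job is handed in after about 7 s of robot time.

- **Finding the button:** I did not feel along the whole rail. The top and scene pictures both showed a faint dark-edged square at -60 along the rail, so I went straight there. Touch confirmed it: the surface gave way by more than 2 mm at about 3 N.
- **Pressing:** I used shut fingers, tilted 15° so that one fingertip did the pressing. At about 5.5 N the lid sprang up. I then withdrew the hand to z = 0.34.
- **Last checks:** The lid was still up in the final picture. Its edge, read in the picture before that, lies within about 5 px of where 1.25 rad predicts, which agrees with fully open. The measured force is near zero, so the robot is touching nothing.
- **Things around the box:** The jar, cups, soap and remote look unmoved and upright. I checked them by eye in the pictures and did not measure them again. In the last top picture the arm partly hides the cups, but they are clear in the scene picture.
- **Small disagreements:** My fit of the box outline in the top picture was off by up to about 3.5 mm at the corners. While pressing there was also a sideways force of about 2.5 N, which was gone once the hand was withdrawn.

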